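# Dose one grinding ball from a slide-gate hopper

## Robot

A 6-joint arm with a two-finger parallel gripper is mounted at the origin on a cart in front of the work surface, level with it; the furniture and walls round the work are solid. World frame = base frame: x ahead of the robot, y to its left, z up, the work surface at z = 0. Lengths are in m, angles in rad, forces in N, time in s.
With the tool pointing down it reaches from about 0.3 to 0.775 m from the base axis. Payload 14.6 kg.
Tool frame: the origin (TCP) lies midway between the tips of the shut fingers; the grasp point (between the pads) lies 19 mm behind it (ctrl.grip_depth is the z of the grasp point in the tool frame, in m); z points along the fingers, y is the line along which they close (so a half turn about z gives the same grasp; the last joint's range is limited). The gripper opens to 94 mm and grips with 3 to 60 N. Pads are 16 mm wide; open, the fingers measure 119 mm over their backs; the gripper's body (75 mm by 177 mm) begins 78 mm behind the grasp point.
Start: joints at [-1.189, 0.3, 1.521, -0, 1.321, -0.067], TCP at [0.239, -0.496, 0.205] pointing down, gripper open.
Joint ranges: [-3.03, 3.03], [-0.79, 2.21], [0.23, 2.52], [-1.04, 4.18], [0, 3.07], [-2.55, 2.55]. Speed limits (rad/s): [2.22, 2.22, 2.57, 3.14, 3.14, 3.14].

## Interface

Orientations are given as [roll, pitch, yaw] about the fixed x, y, z axes, in that order (R = Rz(yaw) Ry(pitch) Rx(roll)).
In Python, from station import ctrl gives the robot as it stands. The module is installed in compiled form; this text tells all that it offers.
- The arm moves only by the tool carry_out, never from a script. Its argument "commands" is a list of rows, each a list of 3 entries, a list of its own where there are three numbers: the closure, from 0 (fully open) to 1 (shut), then the shift along the tool's x, y, z in mm, then the turn, a rotation vector about the tool's x, y, z in rad. In form: [[gripper, [tx, ty, tz], [wx, wy, wz]], ...]. A call has 1 to 10 rows; each row shifts and turns the commanded pose from where the row before left it, along the tool's axes as they then stand; what a row does not reach is not made up. A row lasts 1/8 s, in which the tool goes at most 62.5 mm and 10.7 degrees, less where a joint would pass 70% of its speed; a pose out of reach is approached as far as the arm can. A call with a gripper value outside its range is refused whole. The fingers move at their own pace and stop on an object; "squeeze" is the grip in N (left out, the last holds). Time passes only in rows, so rows that do not move let the fingers close. It gives the time, the measured TCP pose, the force, the opening and the grip force at its end, in the units of the state.
- ctrl.get_obs(): the state, without advancing time (a new reading comes with each control period).
- ctrl.camera(name): name is "scene" or "side" or "wrist"; returns a dict with "img" (420x560x3 uint8, blue, green, red), "camera_matrix" (3x3 intrinsics, pixels), "rvec" (rotation vector, rad) and "tvec" (3), from world to camera coordinates, as OpenCV has them. Camera axes: x right, y down, z forward; pixel columns grow to the right and rows downward; lengths in m; the calibration is good to about 2 mm. A picture is of the moment at which its call begins. There is no depth.
- ctrl.hand_in(): hands the job in; it is judged then, once.
Trained networks look in the newest picture that a camera, given by its name, has taken for a name from the list of things; names that differ only in an ending like _2 or _b are one class to them, and where a whole thing is asked for, a point or a joint stands for the part that bears it (a point fixed in the world has none). Each returns a list of dicts, best first, with "score" (0 to 1); they miss things now and then, are a little off and sometimes report something else, mostly with a low value. They report only what shows in the picture. A call takes as long as a camera call.
- ctrl.outline_of(thing, camera): "region" (420x560 bool, what is visible of it).
- ctrl.place_of(thing, camera): "at" ([x, y, z] in m, in world coordinates, good to about 4 mm: a listed point, or the origin of a listed thing).
The state is a dict: "time_s": time; "qpos": joint angles; "joint_vel": joint speeds; "tau": joint torques, N m; "ee_pos": TCP position; "eef_rot": TCP orientation; "force": force on the tool from outside, world axes, zero at the start; "moment": the same for the moment, N m; "grip_width": finger opening in m; "grip_force": force on a finger pad.
Only numpy, scipy, OpenCV 4.12 (cv2) and the standard library are available. Lean on these libraries where they do the work, as an engineer would, in place of code of your own. Each camera call takes 0.05 s, during which the arm holds its last target. There are 200 camera calls.

## Task

Of the two gate hoppers on the bench, the longer one with two compartments holds two white grinding balls. Pull its bottom slide gate partway open, so that only the ball in the rear compartment (the one away from the knob) drops into the catch tray underneath while the other ball stays in the hopper; then push the gate fully shut and let go of the knob.

Things in the scene. Friction and masses are not known exactly. Their poses are not given: they have to be found in the camera images.
- hopper: steel two-compartment hopper, fixed, 82 x 72 mm, rim at 125 mm. Origin: centre of its underside; x points away from its gate's knob, z up. Inside, along x: front and rear compartment, each 36 mm, 4 mm divider at x = 0; walled catch tray below, floor at 4 mm. The shorter one beside it (54 mm long, 104 mm high, undivided, empty, like knob) is not needed.
- gate (a joint): that hopper's level 4 mm bottom slide gate: 0 = fully shut (may start up to 9 mm ajar), grows in metres as it is pulled along the hopper's -x; travel 0.080. It uncovers the rear compartment first: at 0.038 its edge is under the divider. Beyond 0.028 the rear ball drops for certain, beyond 0.050 the front ball may drop. Drag about 1.5 N, no spring: it stays where left.
- gate_knob (a point): grip point of that gate's knob, a black upright post 18 x 18 mm from 59 to 103 mm above the bench; the point is on its axis, 88 mm up, 15 mm below its top. Axes as the hopper's: pull along -x to open, push along +x to shut; the post's sides lie along x and y. The hopper's front plate is 42 mm beyond the post along +x when shut; both sides across y are free.
- ball_rear_center (a point): centre of the white ceramic ball, 22 mm across, 33 g, in the rear compartment (farther from the knob): about x = +20 mm in the hopper's frame, 70 mm above the bench; 15 mm above it once in the catch tray.
- ball_front_center (a point): centre of the like ball in the front compartment (nearer the knob): about x = -20 mm in the hopper's frame, 70 mm above the bench. It stays in the hopper.

How it is judged:
By the outcome, as a careful person would: the job done as asked, in the order asked, and still so for the second after the job is handed in, with the robot touching nothing.
It also fails if it takes over 32 s, if anything falls off the work surface, if the arm or the gripper's body presses on something with over 40 N, if the wrist force passes 120 N, or if a joint passes its speed limit or range.

## Working session

There is one attempt and no reset: what is moved stays moved. The work goes in short steps, Python scripts to look and compute and a tool call to move; the robot and the scene stay as the last step left them, time stands still between calls to the robot, and variables do not carry over. Pictures are saved under pics/ and viewed, at most 10 in all, crops included, and the job is handed in when it is done.

Besides the shell and the picture viewer there is one more tool, called after ">>>" in YAML: its name, and indented under it one key for each argument. carry_out: Moves the arm, as the interface text tells. Its arguments: {"type":"object","properties":{"commands":{"type":"array","items":{"type":"array"}},"squeeze":{"type":"number"}},"required":["commands"]}

```bash
mkdir -p pics; python3 - <<'E'
from station import ctrl
import cv2,numpy as np
ims=[]
for c in ["scene","side"]:
    d=ctrl.camera(c); im=d["img"].copy()
    for t in ["hopper","gate_knob","ball_rear_center","ball_front_center"]:
        for r in ctrl.place_of(t,c)[:3]:
            p=np.array(r["at"],float); print(c,t,p.round(4),round(r["score"],2))
            q=cv2.projectPoints(p[None],d["rvec"],d["tvec"],d["camera_matrix"],None)[0].ravel()
            cv2.circle(im,tuple(int(v) for v in q),3,(0,0,255),-1); cv2.putText(im,t[:9]+t[5:6],(int(q[0])+4,int(q[1])),0,.35,(0,0,255))
    cv2.imwrite(f"pics/{c}0.png",im)
o=ctrl.get_obs();print(o["ee_pos"],o["eef_rot"],o["time_s"],o["grip_width"],ctrl.grip_depth)
E
```

```text
scene hopper [ 0.5273 -0.1656 -0.0012] 0.7
scene gate_knob [ 0.438  -0.184   0.0855] 0.84
side hopper [ 0.5309 -0.1631 -0.0021] 0.79
side gate_knob [ 0.4405 -0.1811  0.0883] 0.75
[ 0.23861865 -0.4955357   0.20542067] [-3.14156589e+00 -1.32812084e-05  4.48774772e-01] 0.5 0.09411821219872779 -0.0188
```

View pics/scene0.png

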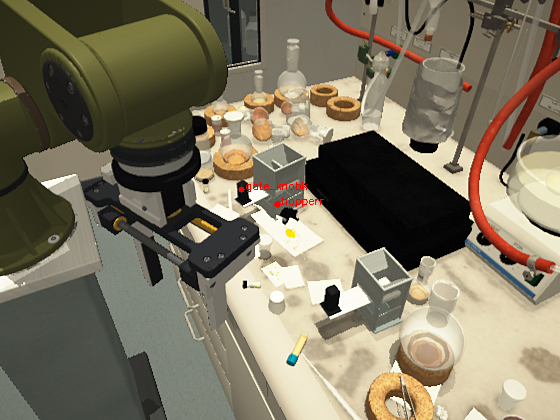

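View pics/side0.png

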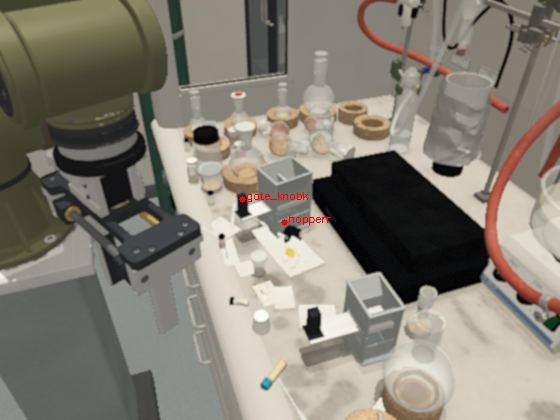

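```bash
python3 - <<'E'
import cv2,numpy as np
from station import ctrl
a=ctrl.camera("scene")["img"];b=ctrl.camera("side")["img"]
f=lambda i,x,y,w,h:cv2.resize(i[y:y+h,x:x+w],(400,300),interpolation=cv2.INTER_CUBIC)
cv2.imwrite("pics/c1.png",np.vstack([np.hstack([f(a,220,135,120,90),f(b,220,145,120,90)]),np.hstack([f(a,310,240,120,90),f(b,295,270,120,90)])]))
E
```

```text
(no output)
```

View pics/c1.png

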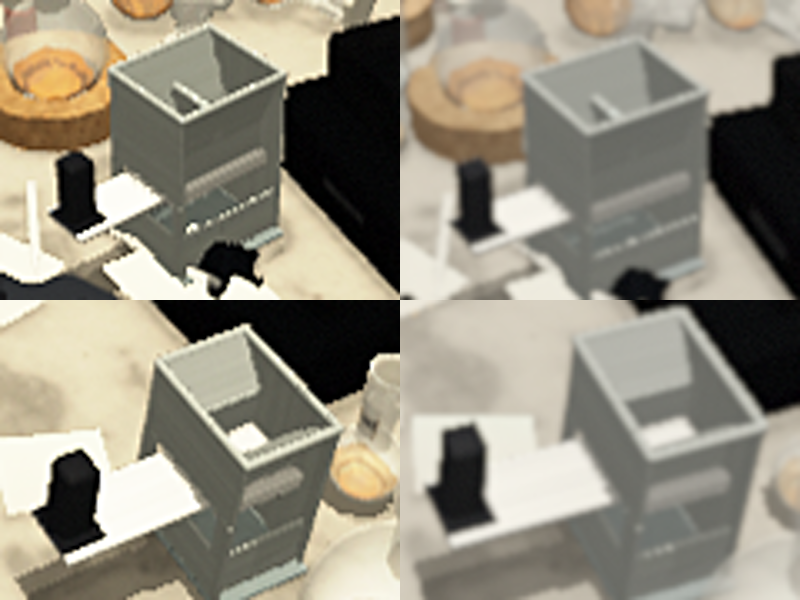

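```bash
python3 - <<'E'
from station import ctrl
import cv2,numpy as np
from scipy.optimize import least_squares
P={"scene":([(110,72),(210,28),(285,73),(185,122)],(220,135),(74,157)),"side":([(125,75),(238,38),(307,92),(188,132)],(220,145),(75,166))}
L=np.array([[-41,36],[41,36],[41,-36],[-41,-36]])/1000
D={c:ctrl.camera(c) for c in P}
def pr(d,p): return cv2.projectPoints(np.array(p,float),d["rvec"],d["tvec"],d["camera_matrix"],None)[0][:,0]
def res(v,cs=P):
    c,s=np.cos(v[2]),np.sin(v[2]); W=L@np.array([[c,s],[-s,c]])+v[:2]
    W=np.c_[W,np.full(4,.125)]; K=[[v[3],v[4],.103]]
    return np.concatenate([np.r_[pr(D[k],W)-(np.array(P[k][0])/3.3333+P[k][1]),pr(D[k],K)-(np.array([P[k][2]])/3.3333+P[k][1])].ravel() for k in cs])
for cs in (["scene"],["side"],["scene","side"]):
    r=least_squares(lambda v:res(v,cs),[.53,-.165,.2,.438,-.18]);v=r.x
    d=v[3:]-v[:2];u=np.array([np.cos(v[2]),np.sin(v[2])])
    print(cs,v.round(4),"rms",np.sqrt(np.mean(r.fun**2)).round(2),"along",(d@u).round(4),"lat",(d@[-u[1],u[0]]).round(4))
for c in D:
    for t in ["gate","ball_rear_center","ball_front_center","gate_knob"]:
        for r in ctrl.outline_of(t,c)[:2]:
            ys,xs=np.where(r["region"]); print(c,t,r["score"],len(xs),xs.min(),xs.max(),ys.min(),ys.max())
E
```

```text
['scene'] [ 0.529  -0.1678  0.2365  0.4389 -0.1852] rms 0.48 along -0.0917 lat 0.0042
['side'] [ 0.5298 -0.1636  0.2188  0.4394 -0.1857] rms 0.57 along -0.0931 lat -0.002
['scene', 'side'] [ 0.5295 -0.1657  0.2274  0.4392 -0.1854] rms 0.68 along -0.0924 lat 0.0012
scene gate 0.69 534 235 268 180 206
scene gate_knob 0.95 569 234 267 180 206
side gate 0.84 603 234 271 192 221
side gate_knob 0.71 554 235 269 193 221
```

>>> carry_out:
  commands:
    - [0.45, [0, 0, 0], [0, 0, 0.111]]
    - [0.45, [0, 0, 0], [0, 0, 0.111]]
    - [0.45, [38, -36.7, 0], [0, 0, 0]]
    - [0.45, [38, -36.7, 0], [0, 0, 0]]
    - [0.45, [38, -36.7, 0], [0, 0, 0]]
    - [0.45, [38, -36.7, 0], [0, 0, 0]]
    - [0.45, [38, -36.7, 0], [0, 0, 0]]
    - [0.45, [38, -36.7, 0], [0, 0, 0]]
    - [0.45, [37, -36.7, 0], [0, 0, 0]]
    - [0.45, [0, 0, 0], [0, 0, 0]]
  squeeze: 30

```text
time_s: 2.35
ee_pos: [0.4402, -0.1833, 0.2055]
eef_rot: [-3.141, -0.0, 0.231]
force: [0.3, -0.4, 0.3]
grip_width: 0.0517
grip_force: 0.0
```

```bash
cat > look.py <<'E'
from station import ctrl
import cv2,numpy as np,sys
d=ctrl.camera("wrist");im=d["img"].copy()
for t in ["hopper","gate_knob","ball_rear_center","ball_front_center"]:
    for r in ctrl.place_of(t,"wrist")[:2]: print(t,np.round(r["at"],4),round(r["score"],2))
x,y,a=.5295,-.1657,.2274;c,s=np.cos(a),np.sin(a)
def dots(L,z,col):
    W=np.array([[x+c*p-s*q,y+s*p+c*q,z] for p,q in L])
    for u in cv2.projectPoints(W,d["rvec"],d["tvec"],d["camera_matrix"],None)[0][:,0]: cv2.circle(im,tuple(int(k) for k in u),2,col,-1)
dots([(-.041,.036),(.041,.036),(.041,-.036),(-.041,-.036)],.125,(0,0,255))
dots([(-.0924+i*.009,j*.009) for i in(-1,1) for j in (-1,1)],.103,(0,255,0))
cv2.imwrite(sys.argv[1],im)
o=ctrl.get_obs();print(o["ee_pos"].round(4),o["eef_rot"].round(4),o["time_s"],o["grip_width"],o["force"])
E
python3 look.py pics/w1.png
```

```text
hopper [ 0.529  -0.1649  0.0006] 0.79
hopper [ 0.5037 -0.1678  0.0694] 0.65
gate_knob [ 0.4396 -0.1855  0.0886] 0.75
ball_rear_center [ 0.5432 -0.161   0.07  ] 0.93
ball_front_center [ 0.5056 -0.167   0.0685] 0.58
[ 0.4386 -0.1866  0.2054] [3.1415e+00 1.0000e-04 2.2530e-01] 2.6 0.05187109032409681 [-1.20208803  0.32726494 -0.19995515]
```

View pics/w1.png

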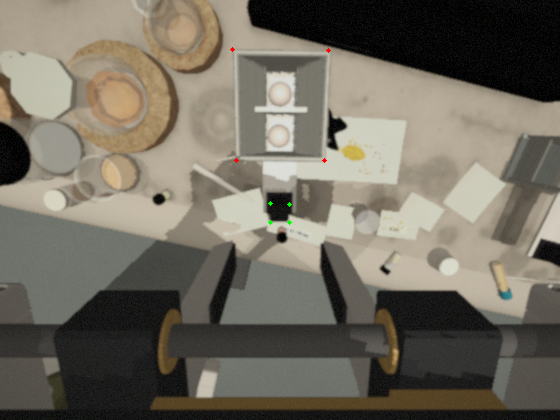

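>>> carry_out:
  commands:
    - [0.45, [0, 0, 45], [0, 0, 0]]
    - [0.45, [0, 0, 45], [0, 0, 0]]
    - [0.45, [0, 0, 46], [0, 0, 0]]
    - [0.45, [0, 0, 0], [0, 0, 0]]
    - [1, [0, 0, 0], [0, 0, 0]]
    - [1, [0, 0, 0], [0, 0, 0]]
    - [1, [0, 0, 0], [0, 0, 0]]
    - [1, [0, 0, 0], [0, 0, 0]]
  squeeze: 30

```text
time_s: 3.6
ee_pos: [0.4392, -0.185, 0.0701]
eef_rot: [-3.141, -0.001, 0.226]
force: [-1.5, 3.2, 10.0]
grip_width: 0.0177
grip_force: 30.0
```

>>> carry_out:
  commands:
    - [1, [2, 0, 0], [0, 0, 0]]
    - [1, [1, 0, 0], [0, 0, 0]]
    - [1, [0, 0, 0], [0, 0, 0]]
    - [1, [0, 0, 0], [0, 0, 0]]

```text
time_s: 4.1
ee_pos: [0.4404, -0.1848, 0.0701]
eef_rot: [-3.14, 0.004, 0.227]
force: [-19.3, 1.8, 16.4]
grip_width: 0.0178
grip_force: 30.0
```

>>> carry_out:
  commands:
    - [1, [-5, 0, 0], [0, 0, 0]]
    - [1, [-8, 0, 0], [0, 0, 0]]
    - [1, [-9, 0, 0], [0, 0, 0]]
    - [1, [-9, 0, 0], [0, 0, 0]]
    - [1, [-6, 0, 0], [0, 0, 0]]
    - [1, [-4, 0, 0], [0, 0, 0]]
    - [1, [0, 0, 0], [0, 0, 0]]
    - [1, [0, 0, 0], [0, 0, 0]]
    - [1, [0, 0, 0], [0, 0, 0]]
    - [1, [0, 0, 0], [0, 0, 0]]

```text
time_s: 5.35
ee_pos: [0.402, -0.1933, 0.0701]
eef_rot: [-3.14, -0.0, 0.227]
force: [-3.0, 9.1, 10.7]
grip_width: 0.0177
grip_force: 30.0
```

```bash
python3 look.py pics/w2.png
```

```text
hopper [ 0.5291 -0.1596 -0.0008] 0.66
gate_knob [ 0.3999 -0.1944  0.091 ] 0.61
ball_front_center [ 0.4979 -0.167   0.0708] 0.65
[ 0.402  -0.1934  0.0701] [-3.1402 -0.      0.2266] 5.6 0.017531518919174618 [-3.68868602  9.09941099 10.6416026 ]
```

View pics/w2.png

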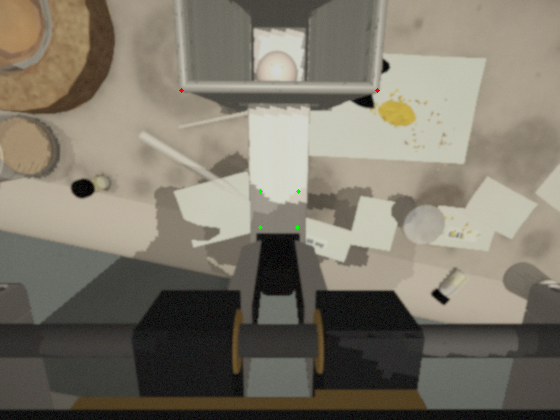

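The front ball is still in place at (277,68) and the gate is about 39 mm open. Next I push it shut.

>>> carry_out:
  commands:
    - [1, [6, 0, 0], [0, 0, 0]]
    - [1, [9, 0, 0], [0, 0, 0]]
    - [1, [9, 0, 0], [0, 0, 0]]
    - [1, [8, 0, 0], [0, 0, 0]]
    - [1, [5, 0, 0], [0, 0, 0]]
    - [1, [3, 0, 0], [0, 0, 0]]
    - [1, [1, 0, 0], [0, 0, 0]]
    - [1, [0, 0, 0], [0, 0, 0]]
    - [1, [0, 0, 0], [0, 0, 0]]

```text
time_s: 6.72
ee_pos: [0.4404, -0.1848, 0.0701]
eef_rot: [-3.14, 0.004, 0.227]
force: [-19.8, 1.5, 18.0]
grip_width: 0.0177
grip_force: 30.0
```

>>> carry_out:
  commands:
    - [0.45, [0, 0, 0], [0, 0, 0]]
    - [0.45, [0, 0, 0], [0, 0, 0]]
    - [0.45, [0, 0, 0], [0, 0, 0]]
    - [0.45, [0, 0, -30], [0, 0, 0]]
    - [0.45, [0, 0, -50], [0, 0, 0]]
    - [0.45, [0, 0, -50], [0, 0, 0]]
    - [0.45, [0, 0, 0], [0, 0, 0]]
    - [0.45, [0, 0, 0], [0, 0, 0]]

```text
time_s: 7.72
ee_pos: [0.4417, -0.1848, 0.1986]
eef_rot: [-3.141, 0.001, 0.227]
force: [0.4, -0.5, 0.1]
grip_width: 0.0517
grip_force: 0.0
```

```bash
python3 look.py pics/w3.png; python3 - <<'E'
from station import ctrl
import cv2,numpy as np
a=ctrl.camera("scene")["img"];b=ctrl.camera("side")["img"];w=cv2.imread("pics/w3.png")
for c in("scene","side"):
  for t in ("gate_knob","ball_rear_center"): print(c,[(t,np.round(r["at"],4),round(r["score"],2)) for r in ctrl.place_of(t,c)[:2]])
f=lambda i,x,y,w,h:cv2.resize(i[y:y+h,x:x+w],(400,300),interpolation=cv2.INTER_CUBIC)
cv2.imwrite("pics/c2.png",np.vstack([np.hstack([f(a,220,135,120,90),f(b,220,145,120,90)]),np.hstack([f(w,180,20,220,165),f(w,180,80,220,165)])]))
E
```

```text
hopper [ 0.5312 -0.1622  0.0021] 0.84
hopper [ 0.511  -0.1625  0.0699] 0.67
gate_knob [ 0.4377 -0.1834  0.0875] 0.91
ball_front_center [ 0.507  -0.166   0.0698] 0.88
[ 0.4417 -0.1848  0.1985] [-3.1405e+00  1.3000e-03  2.2680e-01] 7.975 0.05171608048282929 [0.64873827 0.0103568  1.03892574]
scene [('gate_knob', array([ 0.4383, -0.1877,  0.0908]), 0.62)]
scene [('ball_rear_center', array([ 0.553 , -0.1574,  0.0167]), 0.64)]
side [('gate_knob', array([ 0.4398, -0.1829,  0.0867]), 0.66)]
side [('ball_rear_center', array([ 0.556 , -0.1558,  0.0148]), 0.64)]
```

View pics/c2.png

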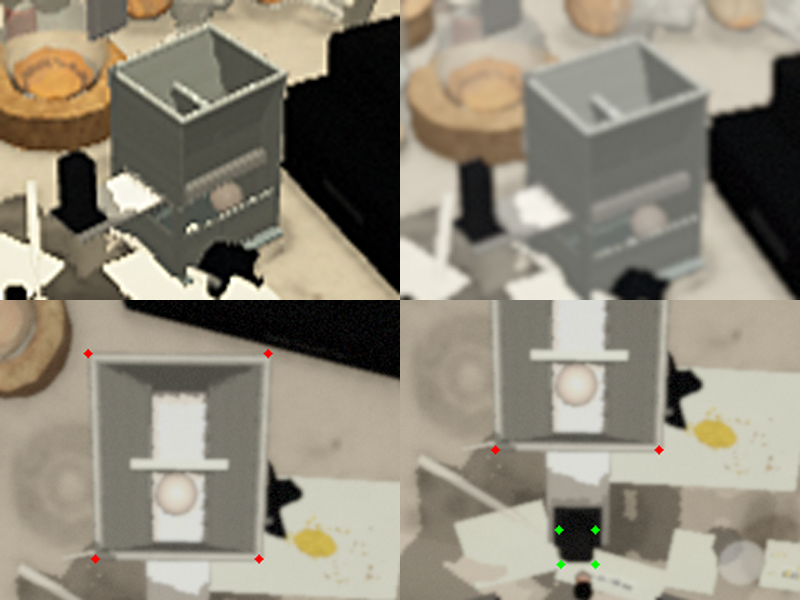

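The rear ball is visible in the catch tray window at crop (227,197). The front ball is still in its compartment, the gate is shut and the gripper is clear.

```bash
python3 -c "
from station import ctrl
print(ctrl.hand_in())"
```

```text
the job is handed in; nothing more can be done
None
```

The job is done and handed in: the rear ball dropped into the catch tray, the front ball stayed in the hopper, the gate is pushed fully shut, and the knob is released (about 8 s of the 32 s used).

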